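Hold the sprung test-fixture lid open

TASK

On the test fixture, slide the catch sideways, away from the lifting tab, all the way to its stop so that the lid is free. Then raise the spring-loaded lid by its tab to 60 degrees from shut and hold it there, steady, so that the board can be inspected; finish while still holding it with the gripper, letting nothing else prop it. Do not strain the lid against the closed catch, and leave the meter, the screwdriver and the bottle where they lie.

Things in the scene. Friction and masses are not known exactly. Their poses are not given: they have to be found in the camera images.
- fixture: Fixed grey tray 170 mm deep (x), 260 wide (y), 68 high, with a board inside. Origin: centre of its underside; z up. Its -x side (front: tab, catch) faces roughly the robot, turned by some yaw; +x side has the hinge. A ledge 60 mm high, 38 deep, from y = -45 to -135 mm, juts from the front; the catch runs on it.
- lid (a joint): Lid angle in rad: 0 shut (level), grows as the front edge rises, ends at 1.6; 60 degrees is 1.047. The hinge line runs along the fixture's y. Lid about 0.3 kg, plus a closing spring: about 3 N at the tab when shut, 4 N at 60 degrees; it snaps shut when let go. Under the closed catch it rises only about 0.01 rad.
- lid_hinge (a point): Point on the hinge line at mid-width: in the fixture's frame 85 mm to +x of its origin, 70 mm high; the point turns with the lid. The lid is an aluminium frame 170 mm deep, 260 wide, 8 thick with a clear window; shut, its underside is 70 mm high.
- lid_tab (a point): Grasp point on the lid's black tab: a bar 16 mm wide (fixture y), 12 thick, jutting 55 mm from the lid's front edge, 40 mm to +y of the middle. The point is 38 mm out from the edge, mid-thickness, 74 mm high when shut (free below), 208 mm from the hinge line. Pinch its sides from above, fingers closing along fixture y; it can pivot between the pads.
- catch (a joint): How far the catch has slid, m: 0 closed, 0.028 at its stop; starts 0 to 6 mm open. It slides towards the fixture's -y (away from the tab), needs about 2.5 N and stays where left. Its plate covers a lug on the lid's front edge and clears it after 20 mm.
- catch_grip (a point): Centre of the top face of the catch's black upright grip, 120 mm above the bench. The grip is 14 mm (fixture x) by 12 mm (fixture y), standing 32 mm above the steel catch (top 88 mm high; lid top 78). Catch closed: 104 mm to -x and 85 mm to -y of the fixture's origin. The steel catch reaches 50 mm to +y of the grip's centre.
- meter: Bystander: orange multimeter lying on its back, 150 by 75 by 34 mm with a dial to 42 mm, loose. Origin: centre of its underside.
- driver: Bystander: screwdriver lying on the bench, loose. Origin: under its middle.
- bottle: Bystander: clear bottle with a white cap, 44 mm across, 120 mm high, standing, loose. Origin: centre of its underside.

How it is judged:
By the outcome, as a careful person would: the job done as asked, in the order asked, and still so for the second after the job is handed in, while the arm keeps its last pose, push and grip.
It also fails if it takes over 51 s, if anything falls off the work surface, if the arm or the gripper's body presses on something with over 40 N, if the wrist force passes 120 N, or if a joint passes its speed limit or range.

ROBOT

A 6-joint arm with a two-finger parallel gripper is mounted at the origin on the work surface. World frame = base frame: x ahead of the robot, y to its left, z up, the work surface at z = 0. Lengths are in mm, angles in rad, forces in N, time in s.
With the tool pointing down it reaches from about 375 to 750 mm from the base axis. Payload 9 kg.
Tool frame: the origin (TCP) lies at the very end of the fingers, on their centre line; the grasp point (between the pads) lies 19 mm behind it; z points along the fingers, y is the line along which they close (so a half turn about z gives the same grasp; the last joint's range is limited). The gripper opens to 85 mm and grips with 20 to 120 N. Pads are 22 mm wide; open, the fingers measure 114 mm over their backs; the gripper's body (76 mm by 85 mm) begins 54 mm behind the grasp point. The pads swing forward as they close: fully open they stand 13 mm farther back than shut.
Start: joints at [-1.518, 0.104, 0.097, 1.564, 0, 1.353], TCP at [160.51, -578.164, 231.331] pointing down, gripper open.
Joint ranges: [-2.99, 2.99], [-0.84, 1.86], [-1.1, 1.16], [-1.84, 2.11], [-1.51, 1.56], [-3.14, 3.14]. Speed limits (rad/s): [2.22, 2.22, 2.57, 3.14, 3.14, 3.14].

INTERFACE

Orientations are given as a unit quaternion [x, y, z, w].
In Python, from workcell import ctrl gives the robot as it stands.
- The arm moves only by the shell command python3 -m creep 'ROWS' [FORCE]. ROWS is JSON, one flat list of numbers, 7 for each row, row after row: the shift along the tool's x, y, z as a fraction of full scale, then the turn, a rotation vector about the tool's x, y, z as a fraction of full scale, then the opening, from 0 (shut) to 1 (fully open). In form: [tx, ty, tz, ax, ay, az, grip, tx, ty, tz, ax, ay, az, grip, ...]. A call has 1 to 5 rows; each row shifts and turns the commanded pose from where the row before left it, along the tool's axes as they then stand; what a row does not reach is not made up. Full scale, the value 1, is 0.06 m for a shift and 4 degrees for a turn. A row lasts 1/8 s, in which the tool goes at most 62.5 mm and 10.7 degrees, less where a joint would pass 70% of its speed; a pose out of reach is approached as far as the arm can. A call with a number of a shift or a turn outside -1 to 1 is refused whole. A call with a gripper value outside its range is refused whole. The fingers move at their own pace and stop on an object; FORCE is the grip in N (left out, the last holds). Time passes only in rows, so rows that do not move let the fingers close. It gives the time, the measured TCP pose, the force, the opening and the grip force at its end, in the units of the state.
- ctrl.get_obs(): the state, without advancing time (a new reading comes with each control period).
- ctrl.read_camera(name): name is "scene" or "top"; returns a dict with "img" (420x560x3 uint8, blue, green, red), "z_map" (420x560 float32, mm along the optical axis (not along the pixel's ray), 0 where there is no reading), "intrinsics" (3x3 intrinsics, pixels), "R" (3x3) and "t" (3): a world point X has camera coordinates R X + t. Camera axes: x right, y down, z forward; pixel columns grow to the right and rows downward; lengths in mm; the calibration is good to about 2 mm. A picture is of the moment at which its call begins.
- ctrl.close_job(): hands the job in; it is judged then, once.
The state is a dict: "clock": time; "joint_pos": joint angles; "joint_velocities": joint speeds; "joint_efforts": joint torques, N m; "eef_pos": TCP position; "orientation": TCP orientation; "wrist_force": force on the tool from outside, world axes, zero at the start; "torque": the same for the moment, N m; "grip_width": finger opening in mm; "finger_force": force on a finger pad.
Only numpy, scipy, OpenCV 4.12 (cv2) and the standard library are available. Lean on these libraries where they do the work, as an engineer would, in place of code of your own. Each camera call takes 0.05 s, during which the arm holds its last target. There are 200 camera calls.

## Working session

There is one attempt and no reset: what is moved stays moved. The work goes in short steps, Python scripts to look and compute and a shell command to move; the robot and the scene stay as the last step left them, time stands still between calls to the robot, and variables do not carry over. Pictures are saved under pics/ and viewed, at most 10 in all, crops included, and the job is handed in when it is done.

```bash
mkdir -p pics; ls
python3 - <<'E'
from workcell import ctrl
import cv2,numpy as np,pickle
d={}
for n in("scene","top"):
    c=ctrl.read_camera(n);d[n]=c;cv2.imwrite(f"pics/{n}0.png",c["img"]);print(n,c["intrinsics"].tolist(),c["R"].round(3).tolist(),c["t"].round(1))
pickle.dump(d,open("cam0.pkl","wb"))
o=ctrl.get_obs();print(o)
E
```

```text
pics
scene [[469.07375248542456, 0.0, 279.4328206796274], [0.0, 469.07375248542456, 210.89886407184335], [0.0, 0.0, 1.0]] [[0.727, 0.687, -0.002], [0.596, -0.632, -0.495], [-0.342, 0.359, -0.869]] [-444.3 -312.2 1193.8]
top [[464.37148634462994, 0.0, 267.4538719544912], [0.0, 464.37148634462994, 220.31215367802628], [0.0, 0.0, 1.0]] [[0.014, -1.0, -0.008], [-0.996, -0.014, -0.083], [0.083, 0.009, -0.997]] [  34.4  611.4 1035.8]
{'clock': 0.1, 'joint_pos': array([-1.51766914e+00,  1.04660871e-01,  9.65337070e-02,  1.56393255e+00,
        1.57680088e-05,  1.35311156e+00]), 'joint_velocities': array([-0.00046593, -0.00113215,  0.00177302,  0.00081353, -0.00188549,
        0.00071631]), 'joint_efforts': array([ 4.12557492e-03, -5.58207178e+01,  5.04720783e+01,  1.29748421e-02,
       -3.32781174e-04,  4.07374486e-06]), 'eef_pos': array([ 160.51375219, -577.80089792,  230.58030427]), 'orientation': array([ 9.90846412e-01,  1.34992551e-01,  5.97736796e-05, -6.28908475e-04]), 'wrist_force': array([0.08591524, 0.05927603, 0.72601632]), 'torque': array([-0.02284622,  0.0129125 , -0.03651694]), 'finger_force': 0.0, 'grip_width': 85.4544873067933}
```

View pics/top0.png

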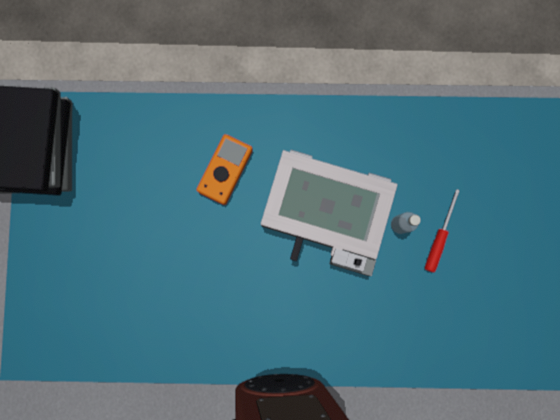

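View pics/scene0.png

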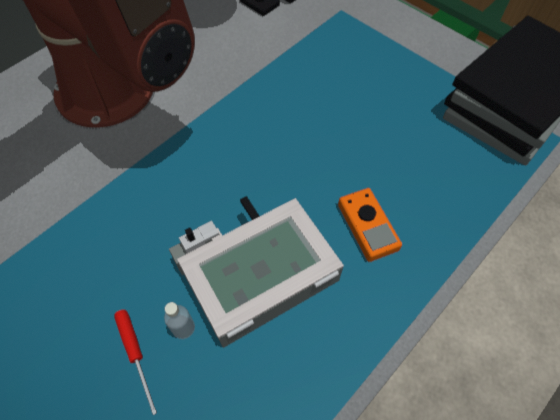

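The top view shows the tab at about (297,248), the catch grip at (358,262), and the fixture turned about 15°. The bottle at (410,222) stands near the fixture's -y side, and the meter is on the left at (225,170).

```bash
cat > h.py <<'E'
import numpy as np,cv2
from scipy.spatial.transform import Rotation as Ro
def cloud(c):
    z=c["z_map"];v,u=np.mgrid[:z.shape[0],:z.shape[1]];K=c["intrinsics"]
    P=np.stack([(u-K[0,2])*z/K[0,0],(v-K[1,2])*z/K[1,1],z],-1)
    return (P-c["t"])@c["R"]   # R^T(P-t)
E
python3 - <<'E'
import pickle;from h import *
d=pickle.load(open("cam0.pkl","rb"))
for n in d:
    c=d[n];W=cloud(c);ok=c["z_map"]>0;img=c["img"].astype(int);x,y,z=W[...,0],W[...,1],W[...,2]
    roi=ok&(x>330)&(x<760)&(y>-330)&(y<60)
    # lid: white-ish at 78
    m=roi&(abs(z-78)<5)&(img.min(-1)>120)
    r=cv2.minAreaRect(np.stack([x[m],y[m]],-1).astype(np.float32));print(n,"lidrect",r, m.sum(), np.median(z[m]))
    dark=img.max(-1)<60
    m=roi&dark&(z>105)&(z<130);print("grip",W[m].mean(0),m.sum(),z[m].max() if m.any() else 0)
    m=roi&dark&(z>60)&(z<90)
    k,lab,st,ce=cv2.connectedComponentsWithStats(m.astype(np.uint8))
    for i in range(1,k):
        if st[i,4]>15:
            q=W[lab==i];print("dark",st[i],q.mean(0).round(1),cv2.minAreaRect(q[:,:2].astype(np.float32)))
    m=ok&(z>20)&(z<140)&(x>250)&(x<900)&(y>-420)
    k,lab,st,ce=cv2.connectedComponentsWithStats(m.astype(np.uint8))
    for i in range(1,k):
        if st[i,4]>40: q=W[lab==i];print("obj",st[i],q.min(0).round(),q.max(0).round())
E
```

```text
scene lidrect ((633.1966552734375, -118.56546020507812), (319.7597351074219, 201.5829315185547), 73.5104751586914) 6650 76.8282830116724
grip [ 526.27603303 -151.18424898  116.0544451 ] 52 121.87178961074285
dark [240 197  19  22 179] [551.2 -24.4  77.9] ((550.8508911132812, -23.931053161621094), (14.990216255187988, 52.78127670288086), 74.40914916992188)
obj [  444    15   116   146 10889] [663. 500.  20.] [897. 812. 128.]
obj [ 339  187   63   71 2405] [652.  79.  20.] [814. 204.  46.]
obj [  169   196   175   149 14222] [ 494. -240.   20.] [768.  55. 122.]
obj [164 302  30  35 739] [ 594. -288.   20.] [ 635. -244.  122.]
obj [115 309  26  52 557] [ 504. -372.   20.] [ 601. -322.   29.]
top lidrect ((624.3840942382812, -111.071044921875), (310.3666687011719, 210.7725830078125), 74.00894165039062) 4938 76.75923078493173
grip [ 519.54214307 -145.10773846  117.31371313] 28 122.71670318945984
dark [291 236  13  25 162] [546.9 -21.6  78.5] ((546.4229736328125, -21.53423309326172), (15.177292823791504, 52.22334671020508), 75.75008392333984)
obj [   0   86   71  110 7263] [661. 503.  20.] [895. 661. 130.]
obj [ 196  135   56   70 2104] [647.  83.  20.] [809. 208.  46.]
obj [  261   150   136   126 10459] [ 490. -238.   20.] [764.  57. 123.]
obj [393 212  27  21 437] [ 587. -283.   20.] [ 630. -242.  123.]
obj [427 229  21  43 358] [ 501. -368.   20.] [ 597. -320.   30.]
```

```bash
cat > fit.py <<'E'
import pickle;from h import *
d=pickle.load(open("cam0.pkl","rb"))
def fit(c):
    W=cloud(c);img=c["img"].astype(int);ok=c["z_map"]>0
    m=ok&(abs(W[...,2]-77)<4)&(img.min(-1)>110)
    m=cv2.morphologyEx(m.astype(np.uint8),cv2.MORPH_OPEN,np.ones((3,3)))>0
    P=W[m][:,:2];O=np.array([647,-91.]);th=np.radians(-15.3)
    for it in range(4):
        R=np.array([[np.cos(th),-np.sin(th)],[np.sin(th),np.cos(th)]]);L=(P-O)@R
        L=L[(abs(L[:,0])<105)&(abs(L[:,1])<150)]
        def edge(a,b,rng,f):
            pts=[]
            for s in np.arange(*rng,6):
                q=L[abs(L[:,b]-s)<4,a]
                if len(q)>3:pts.append((s,f(q)))
            p=np.array(pts);k=np.polyfit(p[:,0],p[:,1],1);r=abs(p[:,1]-np.polyval(k,p[:,0]));p=p[r<=np.median(r)*2.5];return np.polyfit(p[:,0],p[:,1],1)
        yp=edge(1,0,(-65,65),max);yn=edge(1,0,(-65,65),min);xn=edge(0,1,(-25,110),min);xp=edge(0,1,(-40,40),max)
        dth=(yp[0]+yn[0]-xn[0]-xp[0])/4
        O=O+R@np.array([(xn[1]+xp[1])/2,(yp[1]+yn[1])/2]);th+=dth
    print("O",O.round(1),"yaw",np.degrees(th).round(2),"depth",round(xp[1]-xn[1],1),"width",round(yp[1]-yn[1],1),"slopes",[round(np.degrees(e[0]),2) for e in(yp,yn,xn,xp)])
    R=np.array([[np.cos(th),-np.sin(th)],[np.sin(th),np.cos(th)]])
    g=ok&(img.max(-1)<70)&(W[...,2]>115)&(W[...,2]<126);G=(W[g][:,:2]-O)@R
    G=G[(abs(G[:,0]+104)<25)&(abs(G[:,1]+90)<30)]
    print(" grip rel",((G.min(0)+G.max(0))/2).round(1),np.ptp(G,0).round(1),len(G))
    t=ok&(img.max(-1)<70)&(W[...,2]>77)&(W[...,2]<86);T=(W[t][:,:2]-O)@R
    T=T[(T[:,0]<-86)&(abs(T[:,1]-40)<25)];print(" tab rel",T.min(0).round(1),T.max(0).round(1),len(T))
    return O,th
if __name__=="__main__":
    r=[fit(d[n]) for n in d]
    O=(r[0][0]+r[1][0])/2;th=(r[0][1]+r[1][1])/2;print(O,np.degrees(th))
    R=np.array([[np.cos(th),-np.sin(th)],[np.sin(th),np.cos(th)]])
    print("grip closed",O+R@[-104,-85],"tab",O+R@[-123,40],"tab60",O+R@[85-208*.5+4*.866,40])
    tgt=O+R@[-104,-88];s=np.array([160.5,-577.8]);psi=15.5;tot=np.degrees(th)+180-psi;n=37
    al=np.arctan2(*(tgt-s)[::-1]);st=np.linalg.norm(tgt-s)/n/60;print("turn",tot,"step",st)
    for k in range(n):
        a=np.radians(psi+4*k+2);print([round(st*np.cos(al-a),2),round(-st*np.sin(al-a),2)],end=" ")
        if k%5==4:print()
E
python3 fit.py
```

```text
O [648.  -92.1] yaw -15.97 depth 170.4 width 259.3 slopes [np.float64(-0.07), np.float64(-0.06), np.float64(0.11), np.float64(0.09)]
 grip rel [-102.5  -90. ] [11.3 10.4] 39
 tab rel [-137.7   31.5] [-87.6  47.1] 141
O [644.1 -90.5] yaw -16.11 depth 169.2 width 259.0 slopes [np.float64(0.2), np.float64(-0.4), np.float64(0.12), np.float64(-0.31)]
 grip rel [-104.4  -87.9] [10.5  8.6] 24
 tab rel [-138.5   31.9] [-87.1  47.8] 142
[646.02000297 -91.27334852] -16.041607628047547
grip closed [ 522.58112607 -144.22468155] tab [538.86287952 -18.84165038] tab60 [642.14236864 -48.53775155]
turn 148.45839237195244 step 0.2532151863090629
[np.float64(0.21), np.float64(-0.14)] [np.float64(0.22), np.float64(-0.12)] [np.float64(0.23), np.float64(-0.11)] [np.float64(0.24), np.float64(-0.09)] [np.float64(0.24), np.float64(-0.07)] 
[np.float64(0.25), np.float64(-0.05)] [np.float64(0.25), np.float64(-0.04)] [np.float64(0.25), np.float64(-0.02)] [np.float64(0.25), np.float64(-0.0)] [np.float64(0.25), np.float64(0.02)] 
[np.float64(0.25), np.float64(0.03)] [np.float64(0.25), np.float64(0.05)] [np.float6
[... 221 characters left out ...]
64(0.2), np.float64(0.16)] [np.float64(0.18), np.float64(0.17)] 
[np.float64(0.17), np.float64(0.19)] [np.float64(0.16), np.float64(0.2)] [np.float64(0.14), np.float64(0.21)] [np.float64(0.13), np.float64(0.22)] [np.float64(0.11), np.float64(0.23)] 
[np.float64(0.1), np.float64(0.23)] [np.float64(0.08), np.float64(0.24)] [np.float64(0.06), np.float64(0.25)] [np.float64(0.05), np.float64(0.25)] [np.float64(0.03), np.float64(0.25)] 
[np.float64(0.01), np.float64(0.25)] [np.float64(-0.01), np.float64(0.25)] [np.float64(-0.02), np.float64(0.25)] [np.float64(-0.04), np.float64(0.25)] [np.float64(-0.06), np.float64(0.25)] 
[np.float64(-0.08), np.float64(0.24)] [np.float64(-0.09), np.float64(0.24)]
```

Fit is consistent (170×259 mm). Catch is about 4 mm open. Now travel to a point above the grip while turning.

```bash
python3 -m creep '[0.21,-0.14,0,0,0,-1,1, 0.22,-0.12,0,0,0,-1,1, 0.23,-0.11,0,0,0,-1,1, 0.24,-0.09,0,0,0,-1,1, 0.24,-0.07,0,0,0,-1,1]'
python3 -m creep '[0.25,-0.05,0,0,0,-1,1, 0.25,-0.04,0,0,0,-1,1, 0.25,-0.02,0,0,0,-1,1, 0.25,0,0,0,0,-1,1, 0.25,0.02,0,0,0,-1,1]'; python3 -c "
from workcell import ctrl;print(ctrl.get_obs()['joint_pos'])"
```

```text
clock: 0.72
eef_pos: [211.1, -520.8, 230.9]
orientation: [0.952, 0.306, 0.0, -0.0]
wrist_force: [-0.6, 0.7, 0.7]
grip_width: 85.6
finger_force: 0.0
clock: 1.35
eef_pos: [262.1, -465.0, 230.9]
orientation: [0.884, 0.467, 0.0, -0.0]
wrist_force: [0.3, 0.7, 1.2]
grip_width: 85.3
finger_force: 0.0
[-1.30287294e+00 -9.74532405e-02 -1.05390665e-01  1.56341203e+00
  1.02618905e-05  8.67505928e-01]
```

```bash
python3 -m creep '[0.25,0.03,0,0,0,-1,1, 0.25,0.05,0,0,0,-1,1, 0.24,0.07,0,0,0,-1,1, 0.24,0.08,0,0,0,-1,1, 0.23,0.10,0,0,0,-1,1]' >/dev/null
python3 -m creep '[0.22,0.12,0,0,0,-1,1, 0.22,0.13,0,0,0,-1,1, 0.21,0.15,0,0,0,-1,1, 0.20,0.16,0,0,0,-1,1, 0.18,0.17,0,0,0,-1,1]' >/dev/null
python3 -m creep '[0.17,0.19,0,0,0,-1,1, 0.16,0.20,0,0,0,-1,1, 0.14,0.21,0,0,0,-1,1, 0.13,0.22,0,0,0,-1,1, 0.11,0.23,0,0,0,-1,1]' >/dev/null
python3 -m creep '[0.10,0.23,0,0,0,-1,1, 0.08,0.24,0,0,0,-1,1, 0.06,0.25,0,0,0,-1,1, 0.05,0.25,0,0,0,-1,1, 0.03,0.25,0,0,0,-1,1]' >/dev/null
python3 -m creep '[0.01,0.25,0,0,0,-1,1, -0.01,0.25,0,0,0,-1,1, -0.02,0.25,0,0,0,-1,1, -0.04,0.25,0,0,0,-1,1, -0.06,0.25,0,0,0,-1,1]' >/dev/null
python3 -m creep '[-0.08,0.24,0,0,0,-1,1, -0.09,0.24,0,0,0,-1,1, 0,0,0,0,0,-0.12,0.5, 0,0,0,0,0,0,0.5]'
cat > rel.py <<'E'
from h import *;from workcell import ctrl
O=np.array([646.0,-91.3]);th=np.radians(-16.04);R=np.array([[np.cos(th),-np.sin(th)],[np.sin(th),np.cos(th)]])
def st():
    o=ctrl.get_obs();p=o["eef_pos"];M=Ro.from_quat(o["orientation"]).as_matrix();f=o["wrist_force"]
    print("fix-rel TCP",((p[:2]-O)@R).round(1),"z",p[2].round(1),"toolx",M[:,0].round(3),"yaw",np.degrees(np.arctan2(M[1,0],M[0,0])).round(2),"F fix",(f[:2]@R).round(1),f[2].round(1),"w",o["grip_width"].round(1),"ff",o["finger_force"],"t",o["clock"],"j6",o["joint_pos"][5].round(2))
if __name__=="__main__":st()
E
python3 rel.py
```

```text
clock: 4.97
eef_pos: [535.7, -160.6, 231.1]
orientation: [0.14, 0.99, -0.0, -0.0]
wrist_force: [0.3, 0.3, -0.8]
grip_width: 51.5
finger_force: 0.0Traceback (most recent call last):
  File "rel.py", line 6, in <module>
    if __name__=="__main__":st()
                            ~~^^
  File "rel.py", line 5, in st
    print("fix-rel TCP",((p[:2]-O)@R).round(1),"z",p[2].round(1),"toolx",M[:,0].round(3),"yaw",np.degrees(np.arctan2(M[1,0],M[0,0])).round(2),"F fix",(f[:2]@R).round(1),f[2].round(1),"w",o["grip_width"].round(1),"ff",o["finger_force"],"t",o["clock"],"j6",o["joint_pos"][5].round(2))
                                                                                                                                                                                           ^^^^^^^^^^^^^^^^^^^^^
AttributeError: 'float' object has no attribute 'round'
```

```bash
sed -i 's/o\["grip_width"\].round(1)/round(o["grip_width"],1)/' rel.py; python3 rel.py
```

```text
fix-rel TCP [-86.8 -97. ] z 231.1 toolx [-0.961  0.277  0.001] yaw 163.92 F fix [0.2 0.3] -0.8 w 51.5 ff 0.0 t 4.975 j6 -0.24
```

```bash
python3 -m creep '[0.28,0.135,0,0,0,0,0.5, 0,0,0.6,0,0,0,0.5, 0,0,0.6,0,0,0,0.5, 0,0,0.3,0,0,0,0.5, 0,0,0,0,0,0,0.5]' 40 >/dev/null; python3 rel.py
python3 - <<'E'
from workcell import ctrl;import cv2
a=[ctrl.read_camera(n)["img"] for n in("top","scene")]
a=[cv2.resize(a[0][190:310,280:440],(640,480)),cv2.resize(a[1][170:290,130:290],(640,480))]
cv2.imwrite("pics/pre.png",cv2.resize(cv2.hconcat(a),(800,300)))
E
```

```text
fix-rel TCP [-104.1  -88.8] z 140.5 toolx [-0.961  0.277  0.002] yaw 163.94 F fix [ 0.4 -0.7] 0.6 w 42.9 ff 0.0 t 5.6 j6 -0.24
```

View pics/pre.png

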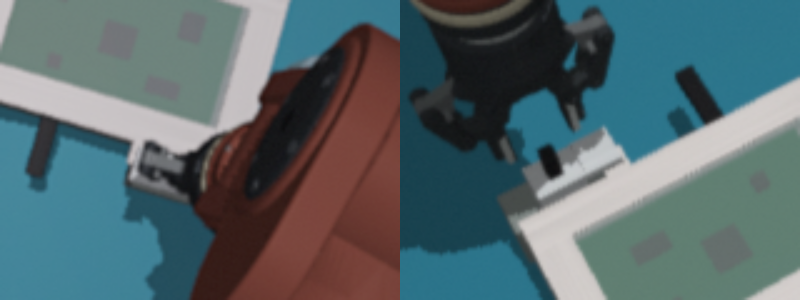

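In the scene crop the fingers straddle the grip (dark block at about (548,160)). Descend and close.

```bash
python3 -m creep '[0,0,0.35,0,0,0,0.5, 0,0,0.35,0,0,0,0.5, 0,0,0,0,0,0,0, 0,0,0,0,0,0,0, 0,0,0,0,0,0,0]' 40 ; python3 rel.py; python3 -m creep '[0,0,0,0,0,0,0, 0,0,0,0,0,0,0]'>/dev/null;python3 rel.py
```

```text
clock: 6.32
eef_pos: [522.9, -148.3, 100.9]
orientation: [0.139, 0.99, -0.0, 0.001]
wrist_force: [-1.7, 2.2, 4.5]
grip_width: 10.8
finger_force: 41.4
fix-rel TCP [-102.6  -88.8] z 100.9 toolx [-0.961  0.276 -0.002] yaw 164.0 F fix [-2.3  1.7] 4.5 w 10.8 ff 41.439857482910156 t 6.325 j6 -0.24
fix-rel TCP [-102.6  -88.7] z 100.9 toolx [-0.961  0.276 -0.002] yaw 164.0 F fix [-2.2  0.2] 6.7 w 11.4 ff 41.70871317386627 t 6.575 j6 -0.24
```

```bash
python3 -m creep '[0,-0.1,0,0,0,0,0, 0,-0.1,0,0,0,0,0, 0,-0.1,0,0,0,0,0, 0,-0.08,0,0,0,0,0]' >/dev/null; python3 rel.py; python3 -m creep '[0,-0.04,0,0,0,0,0, 0,-0.04,0,0,0,0,0]' >/dev/null;python3 rel.py;  python3 -m creep '[0,-0.04,0,0,0,0,0, 0,0,0,0,0,0,0]' >/dev/null;python3 rel.py
```

```text
fix-rel TCP [-102.5 -111.4] z 100.9 toolx [-0.961  0.275 -0.002] yaw 164.01 F fix [-2.4  2.7] 6.3 w 11.0 ff 41.77027881145477 t 7.075 j6 -0.28
fix-rel TCP [-102.6 -113. ] z 100.9 toolx [-0.962  0.274 -0.003] yaw 164.11 F fix [-1.  23.2] 10.1 w 10.9 ff 42.30849266052246 t 7.325 j6 -0.29
fix-rel TCP [-102.6 -113.3] z 100.9 toolx [-0.962  0.272 -0.003] yaw 164.2 F fix [ 0.2 29.2] 11.6 w 10.9 ff 42.567950785160065 t 7.575 j6 -0.29
```

Catch is at its stop (-113 mm, reaction 29 N). Release, lift, move towards the tab.

```bash
python3 -m creep '[0,0,0,0,0,0,0.45, 0,0,0,0,0,0,0.45, 0,0,0,0,0,0,0.45, 0,0,-0.4,0,0,0,0.45, 0,0,-0.6,0,0,0,0.5]' >/dev/null; python3 rel.py; python3 -m creep '[0.2,0.7,0,0,0,0,0.5, 0.14,0.7,0,0,0,0,0.5, 0,0.7,0,0,0,0,0.5, 0,0.4,0,0,0,0,0.5, 0,0,0,0,0,0,0.5]' >/dev/null;python3 rel.py
python3 - <<'E'
import pickle;from rel import *;from fit import fit
W=ctrl.read_camera("scene")
try: fit(W)
except Exception as e: print(e)
a=cv2.resize(W["img"][150:300,120:320],(800,600));cv2.imwrite("pics/tab.png",a)
E
```

```text
fix-rel TCP [-104.2 -118.7] z 158.8 toolx [-0.961  0.276  0.002] yaw 163.96 F fix [1.  0.8] -0.8 w 42.6 ff 0.0 t 8.2 j6 -0.29
fix-rel TCP [-124.    32.4] z 159.3 toolx [-0.962  0.274  0.   ] yaw 164.11 F fix [-0.7 -0.4] 0.3 w 42.6 ff 0.0 t 8.825 j6 -0.01
O [648. -92.] yaw -16.2 depth 170.6 width 259.3 slopes [np.float64(0.07), np.float64(0.25), np.float64(0.33), np.float64(-0.01)]
 grip rel [-101.9 -113.6] [12.1 10.3] 39
 tab rel [-137.9   31.1] [-86.   45.9] 150
```

View pics/tab.png

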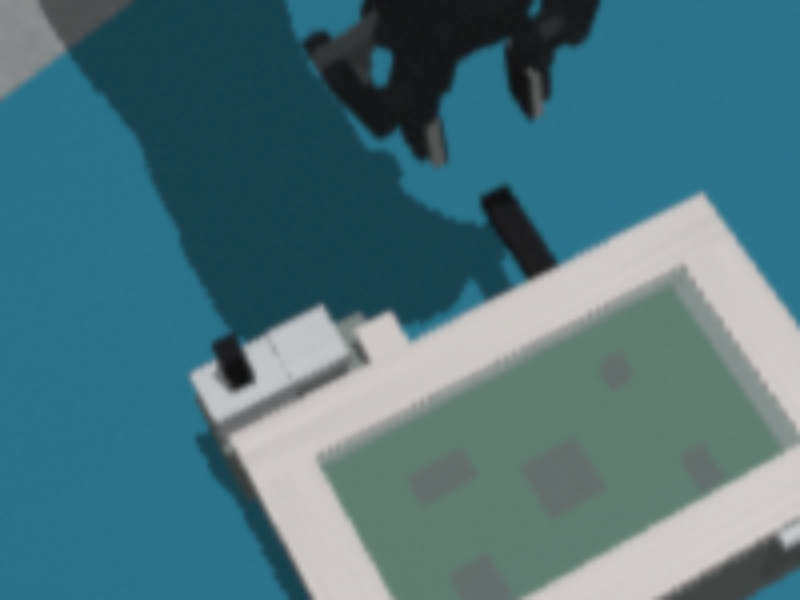

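The crop shows the catch clear of the lug (lug at (385,335), uncovered) and the open fingers near the tab at (515,230). Descend on the tab and pinch.

```bash
python3 -m creep '[0,0.12,0.4,0,0,0,0.5, 0,0,0.6,0,0,0,0.5, 0,0,0.6,0,0,0,0.5, 0,0,0.13,0,0,0,0.5, 0,0,0,0,0,0,0.5]' 60 >/dev/null; python3 rel.py; python3 -m creep '[0,0,0,0,0,0,0, 0,0,0,0,0,0,0, 0,0,0,0,0,0,0, 0,0,0,0,0,0,0]' 60 >/dev/null;python3 rel.py
```

```text
fix-rel TCP [-123.7   37.9] z 56.0 toolx [-0.961  0.277  0.   ] yaw 163.94 F fix [0.6 0.1] -0.5 w 42.6 ff 0.0 t 9.5 j6 -0.0
fix-rel TCP [-122.7   40.8] z 57.3 toolx [-0.962  0.274 -0.003] yaw 164.09 F fix [ 1.  12.9] 2.5 w 14.5 ff 60.04711031913757 t 10.0 j6 -0.0
```

```bash
python3 -m creep '[0,0.03,0,0,0,0,0, -0.01,0,-0.15,0,0,0,0, -0.01,0,-0.15,0,0,0,0, 0,0,0,0,0,0,0]' 80 >/dev/null; python3 rel.py; python3 -m creep '[-0.045,0,-0.3,0,0,0,0, -0.07,0,-0.295,0,0,0,0, 0,0,0,0,0,0,0]'  >/dev/null;python3 rel.py
```

```text
fix-rel TCP [-121.6   40.9] z 74.5 toolx [-0.961  0.275 -0.002] yaw 164.01 F fix [7.4 5.3] -7.7 w 14.3 ff 80.33149123191833 t 10.5 j6 0.0
fix-rel TCP [-114.6   40.9] z 110.8 toolx [-0.961  0.276 -0.002] yaw 164.0 F fix [5.8 3.8] -6.8 w 14.4 ff 78.96791696548462 t 10.875 j6 0.0
```

```bash
python3 -m creep '[-0.097,0,-0.287,0,0,0,0, -0.121,0,-0.277,0,0,0,0, -0.145,0,-0.265,0,0,0,0, -0.167,0,-0.2525,0,0,0,0, 0,0,0,0,0,0,0]'  >/dev/null;python3 rel.py
python3 -m creep '[-0.19,0,-0.236,0,0,0,0, -0.208,0,-0.22,0,0,0,0, -0.227,0,-0.2,0,0,0,0, -0.243,0,-0.178,0,0,0,0, 0,0,0,0,0,0,0]'  >/dev/null;python3 rel.py
cat > ang.py <<'E'
from rel import *
o=ctrl.get_obs();p=o["eef_pos"];M=Ro.from_quat(o["orientation"]).as_matrix();g=p-19*M[:,2]
x=((g[:2]-O)@R)[0];print("geom angle",np.degrees(np.arctan2(g[2]-70,85-x))-1.1,"r",np.hypot(g[2]-70,85-x))
for n in("scene","top"):
    c=ctrl.read_camera(n);W=cloud(c);img=c["img"].astype(int);L=(W[...,:2]-O)@R;X,Y,Z=85-L[...,0],L[...,1],W[...,2]-78
    m=(c["z_map"]>0)&(img.min(-1)>100)&(abs(Y)<128)&(Z>5)&(X>-20)&(X<190)
    for lo,hi in((-126,-60),(65,126)):
        q=m&(Y>lo)&(Y<hi)
        if q.sum()<30:continue
        P=np.stack([X[q],Z[q]],-1)
        l=cv2.fitLine(P.astype(np.float32),cv2.DIST_HUBER,0,.01,.01).ravel();print(n,lo,q.sum(),"lid slope",np.degrees(np.arctan2(abs(l[1]),l[0]*np.sign(l[1]))).round(2))
    cv2.imwrite(f"pics/ang_{n}_{o['clock']:.2f}.png",img)
E
python3 ang.py
```

```text
fix-rel TCP [-83.2  40.9] z 174.5 toolx [-0.961  0.275 -0.001] yaw 164.02 F fix [3.2 4.3] -9.2 w 14.5 ff 78.8364028930664 t 11.5 j6 0.0
fix-rel TCP [-32.1  41. ] z 223.1 toolx [-0.961  0.275  0.003] yaw 164.02 F fix [0.2 3.8] -11.0 w 13.7 ff 79.5975856273435 t 12.125 j6 0.0
geom angle 54.6653734519719 r 208.10716734166448
scene -126 2482 lid slope 51.63
scene 65 2541 lid slope 51.96
top 65 440 lid slope 52.58[ WARN:0@0.813] global loadsave.cpp:1063 imwrite_ Unsupported depth image for selected encoder is fallbacked to CV_8U.
```

```bash
cat > ang2.py <<'E'
from rel import *
o=ctrl.get_obs()
for n in("scene","top"):
    c=ctrl.read_camera(n);W=cloud(c);img=c["img"];L=(W[...,:2]-O)@R;X,Y,Z=85-L[...,0],L[...,1],W[...,2]-70
    m=(c["z_map"]>0)&(img.min(-1)>90)&(abs(Y)<128)&(Z>10)&(X>-20)&(X<190)
    m=cv2.erode(m.astype(np.uint8),np.ones((5,5)))>0
    P=np.stack([X[m],Y[m],Z[m]],-1)
    for r in(12,6,3,3,2.5,2.5):
        c0=P.mean(0);u,s,v=np.linalg.svd(P-c0,full_matrices=False);nn=v[2]*np.sign(v[2][2]);e=(P-c0)@nn;P2=P[abs(e)<r];
        P=P2 if len(P2)>50 else P
    print(n,len(P),"normal",nn.round(3),"angle",np.degrees(np.arctan2(-nn[0],nn[2])).round(2),"rms",e.std().round(2),"plane dist from hinge",(c0@nn).round(1),"ext",P.min(0).round(),P.max(0).round())
    s=np.array([[85-X.ravel(),Y.ravel()]]) 
    cv2.imwrite(f"pics/b_{n}_{o['clock']:.2f}.png",img)
E
python3 ang2.py; ls pics
```

```text
scene 4955 normal [-0.786  0.005  0.619] angle 51.77 rms 1.15 plane dist from hinge 8.7 ext [  -2. -123.   12.] [108. 124. 152.]
top 218 normal [-0.786 -0.002  0.619] angle 51.77 rms 0.78 plane dist from hinge 5.7 ext [  9. 103.  21.] [102. 123. 137.]
ang_scene_12.12.png
ang_top_12.12.png
b_scene_12.22.png
b_top_12.22.png
pre.png
scene0.png
tab.png
top0.png
```

Run:
```python
import cv2
a=cv2.imread("pics/b_scene_12.22.png")[60:360,120:400];b=cv2.imread("pics/b_top_12.22.png")[100:400,180:460]
cv2.imwrite("pics/v1.png",cv2.resize(cv2.hconcat([a,b]),(800,428),interpolation=cv2.INTER_CUBIC))
```

```text
(no output)
```

View pics/v1.png

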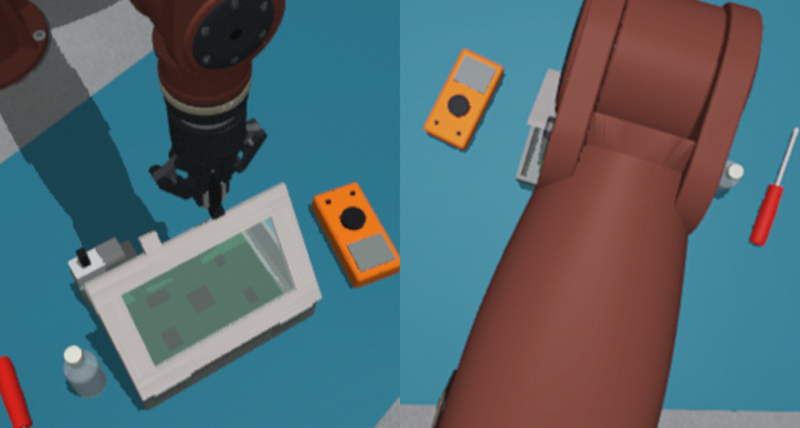

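```bash
python3 -m creep '[0,0,0,0,0,0,0, -0.094,0,-0.066,0,0.5,0,0, -0.094,0,-0.066,0,0.5,0,0, 0,0,0,0,0,0,0, 0,0,0,0,0,0,0]' 120 >/dev/null; python3 rel.py; python3 ang2.py
python3 - <<'E'
import pickle;from h import *
c=pickle.load(open("cam0.pkl","rb"))["scene"];W=cloud(c);m=(abs(W[...,2]-77)<4)&(c["img"].min(-1)>110)&(c["z_map"]>0);P=W[m];c0=P.mean(0);v=np.linalg.svd(P-c0,full_matrices=False)[2][2];print("shut normal",v)
E
```

```text
fix-rel TCP [-21.3  41. ] z 231.0 toolx [-0.959  0.275  0.072] yaw 164.02 F fix [-1.7  4.9] -9.3 w 13.1 ff 120.62033575493842 t 12.95 j6 0.0
scene 4880 normal [-0.828  0.004  0.561] angle 55.85 rms 1.13 plane dist from hinge 8.8 ext [  -2. -124.   12.] [ 97. 124. 159.]
top 221 normal [-0.827  0.004  0.562] angle 55.79 rms 0.72 plane dist from hinge 6.5 ext [ 11. 102.  28.] [ 93. 123. 145.]
shut normal [ 0.00188266 -0.00208341 -0.99999606]
```

Tracks rigidly (51.8° → 55.8°), and the shut-lid plane checks out level. Second half now.

```bash
python3 -m creep '[-0.095,0,-0.067,0,0.52,0,0, -0.095,0,-0.067,0,0.52,0,0, 0,0,0,0,0,0,0, 0,0,0,0,0,0,0]' 120 >/dev/null; python3 rel.py; python3 ang2.py
```

```text
fix-rel TCP [-9.3 41. ] z 238.4 toolx [-0.951  0.272  0.144] yaw 164.03 F fix [-2.1  4.3] -7.8 w 12.7 ff 120.98847641609609 t 13.55 j6 0.0
scene 4567 normal [-0.867  0.005  0.499] angle 60.09 rms 1.07 plane dist from hinge 8.8 ext [  -3. -124.   13.] [ 86. 124. 169.]
top 128 normal [-0.866  0.008  0.5  ] angle 60.03 rms 0.55 plane dist from hinge 6.9 ext [ 10. 108.  28.] [ 82. 123. 151.]
```

```bash
python3 -m creep '[0,0,0,0,0,0,0, 0,0,0,0,0,0,0, 0,0,0,0,0,0,0, 0,0,0,0,0,0,0, 0,0,0,0,0,0,0]' >/dev/null; python3 -m creep '[0,0,0,0,0,0,0, 0,0,0,0,0,0,0, 0,0,0,0,0,0,0, 0,0,0,0,0,0,0, 0,0,0,0,0,0,0]' >/dev/null; python3 rel.py; python3 ang2.py
python3 - <<'E'
from rel import *
c=ctrl.read_camera("scene");cv2.imwrite("pics/end.png",cv2.resize(c["img"][90:270,150:390],(800,600),interpolation=cv2.INTER_CUBIC))
E
```

```text
fix-rel TCP [-9.4 41.1] z 238.3 toolx [-0.951  0.272  0.144] yaw 164.03 F fix [-2.7  5.5] -8.1 w 13.1 ff 120.87251813616604 t 14.9 j6 0.0
scene 4688 normal [-0.866  0.004  0.499] angle 60.04 rms 1.1 plane dist from hinge 8.9 ext [  -3. -124.   13.] [ 86. 125. 167.]
top 138 normal [-0.865  0.028  0.5  ] angle 59.96 rms 0.63 plane dist from hinge 9.1 ext [  8. 108.  23.] [ 82. 123. 151.]
```

View pics/end.png

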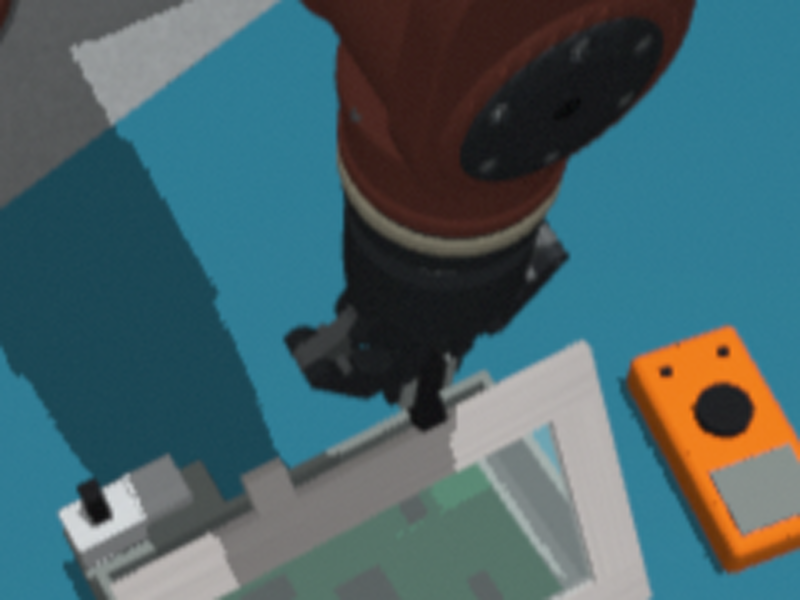

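The lid is steady at 60.0°, with the tab pinched between the pads at (430,390). The catch is open at (95,500) and the meter has not moved. Handing in.

```bash
python3 -c "
from workcell import ctrl;print(ctrl.close_job())"
```

```text
the job is handed in; nothing more can be done
None
```

The catch is at its stop, and the gripper is holding the lid by its tab at about 60.0° (measured by both cameras, steady over more than a second); the job was handed in at about 15 s, and I never touched the meter, screwdriver or bottle.

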